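# Stop the stirrer and seal the jar

## Task

The stirring is finished: turn the magnetic stirrer's speed knob anticlockwise all the way to its off stop, and only then press the raised lid of the jar on the stirring plate down until it is fully home. The jar stays standing on the plate; leave the other jar, the tube rack, the capsule box and the tweezers where they are.

Things in the scene. Friction and masses are not known exactly. Their poses are not given: they have to be found in the camera images.
- stirrer: magnetic stirrer, fixed: low white housing 160 mm (x) by 310 mm (y), flat deck 60 mm above the bench, on top a round steel plate (left, +y half) and a black speed knob (right, -y half). Origin: centre of its underside on the bench; x points to its back, y to its left as the user sees it, z up.
- plate (a point): centre of the top face of the round steel stirring plate, 136 mm in diameter, 68 mm above the bench; lies 165 mm to the stirrer's +y of the knob's axis. Axes as the stirrer's.
- speed_knob (a joint): speed knob's angle (rad), axis vertical: 0 = fully anticlockwise = off, against a hard stop; grows clockwise seen from above to 5.24 (other hard stop). Turning needs about 0.07 N m all the way (about 3 N at 25 mm from the axis); it stays where it is left, no spring.
- knob_top (a point): point on the knob's axis at the top of its wing, 90 mm above the bench. The point turns with the knob: its x axis points along the wing to the end with the white line, z up. The knob is a round black skirt 62 mm in diameter, 6 mm thick (its top 66 mm above the bench), with an upright bar-shaped wing across it: 60 mm long, 14 mm wide, 24 mm high (66 to 90 mm above the bench), centred on the axis.
- jar: white plastic sample jar standing loose on the stirring plate: 60 mm in diameter, 60 mm tall without its lid, its upper 14 mm a narrower neck (50 mm) that shows while the lid is raised, about 0.24 kg. Origin: centre of its underside; z up along the jar.
- jar_lid (a joint): how far the jar's lid has been pressed down (m): 0 = fully raised (lid's top 74 mm above the jar's underside), 0.012 = fully home on the jar's shoulder (lid's top 62 mm above the jar's underside). A tight friction fit: it slides down under about 7 N, stays where it is left, and stops hard at 0.012.
- lid_top (a point): centre of the flat top of the jar's ribbed white lid, 62 mm in diameter and 16 mm high; z up.
- closed_jar: bystander: a jar of the same kind with its lid already home, 62 mm in diameter, 62 mm tall, standing on the bench beside one end of the stirrer. Origin: centre of its underside.
- tube_rack: bystander: blue plastic rack with three capped test tubes, 64 mm by 226 mm, 78 mm tall (tubes reach 112 mm), on the bench behind the stirrer, long side along its y. Origin: centre of its underside.
- capsule_box: bystander: flat clear box of tin capsules, 60 mm by 80 mm, 22 mm tall, on the bench beside the stirrer's other end. Origin: centre of its underside.
- tweezers: bystander: steel tweezers 128 mm long (along its y), 14 mm wide, 8 mm high, lying on the bench in front of the stirrer. Origin: centre, on the bench.
Mind the look-alikes: they are no part of the job. What is shaped like the jar but black or green is not meant.

How it is judged:
By the outcome, as a careful person would: the job done as asked, in the order asked, and still so for the second after the job is handed in, with the robot touching nothing.
It also fails if it takes over 45 s, if anything falls off the work surface, if the arm or the gripper's body presses on something with over 40 N, if the wrist force passes 120 N, or if a joint passes its speed limit or range.

## Robot

A 6-joint arm with a two-finger parallel gripper is mounted at the origin on the work surface. World frame = base frame: x ahead of the robot, y to its left, z up, the work surface at z = 0. Lengths are in mm, angles in rad, forces in N, time in s.
With the tool pointing down it reaches from about 150 to 775 mm from the base axis. Payload 6.1 kg.
Tool frame: the origin (TCP) lies at the very end of the fingers, on their centre line; the grasp point (between the pads) lies 19 mm behind it; z points along the fingers, y is the direction in which the jaws open and shut (so a half turn about z gives the same grasp; the last joint's range is limited). The gripper opens to 85 mm and grips with 20 to 120 N. Pads are 22 mm wide; open, the fingers measure 114 mm over their backs; the gripper's body (76 mm by 85 mm) begins 54 mm behind the grasp point. The pads swing forward as they close: fully open they stand 13 mm farther back than shut.
Start: joints at [1.137, 0.126, -0.04, 1.405, 0, 1.571], TCP at [220.661, 476.358, 231.295] pointing down, gripper open.
Joint ranges: [-2.72, 2.72], [-0.95, 1.95], [-1.27, 1.35], [-1.78, 2.02], [-1.46, 1.47], [-3.14, 3.14]. Speed limits (rad/s): [2.39, 2.39, 3.01, 3.14, 3.14, 3.14].

## Interface

Orientations are given as a unit quaternion [x, y, z, w].
In Python, from plant import robot, viewer gives the robot as it stands.
- The arm moves only by the shell command python3 -m jog 'ROWS'. ROWS is a JSON object of lists of equal length, an entry for each row: "fingers": the finger opening in mm, from 0 to 85.4; "linear": the shift along the tool's x, y, z in mm, a list of three; "rotation": the turn, a rotation vector about the tool's x, y, z in degrees, a list of three. In form: {"fingers": [fingers, ...], "linear": [[dx, dy, dz], ...], "rotation": [[wx, wy, wz], ...]}. A call has exactly 8 rows; each row is the pose to reach, as a shift and turn from the pose measured when the call began, along the tool's axes at that moment; what a row does not reach only later rows make up. A row lasts 1/8 s, in which the tool goes at most 62.5 mm and 10.7 degrees, less where a joint would pass 70% of its speed; a pose out of reach is approached as far as the arm can. A call with a gripper value outside its range is refused whole. The fingers move at their own pace and stop on an object; the grip force is fixed at half the most. Time passes only in rows, so rows that repeat a pose let the fingers close, or fill a call up. It gives the time, the measured TCP pose, the force and the opening at its end, in the units of the state.
- robot.read_state(): the state, without advancing time (a new reading comes with each control period).
- viewer.capture(name): name is "scene" or "top" or "wrist"; returns a dict with "color" (400x640x3 uint8, blue, green, red), "fx", "fy", "cx", "cy" (pixels), "k1" (the pictures are not rectified: a ray, as slopes to the right and down, at radius r is drawn at 1 + k1 r^2 times it, then the intrinsics apply), "R" (3x3) and "t" (3): a world point X has camera coordinates R X + t. Camera axes: x right, y down, z forward; pixel columns grow to the right and rows downward; lengths in mm; the calibration is good to about 2 mm. A picture is of the moment at which its call begins. There is no depth.
- robot.finish_job(): hands the job in, once; it reports no verdict.
The state is a dict: "time": time; "joint_pos": joint angles; "qvel": joint speeds; "joint_torque": joint torques, N m; "eef_pos": TCP position; "ee_rot": TCP orientation; "ft_force": force on the tool from outside, world axes, zero at the start; "ft_torque": the same for the moment, N m; "gripper_width": finger opening in mm.
Only numpy, scipy, OpenCV 4.12 (cv2) and the standard library are available. Lean on these libraries where they do the work, as an engineer would, in place of code of your own. Each camera call takes 0.05 s, during which the arm holds its last target. There are 200 camera calls.

## Working session

There is one attempt and no reset: what is moved stays moved. The work goes in short steps, Python scripts to look and compute and a shell command to move; the robot and the scene stay as the last step left them, time stands still between calls to the robot, and variables do not carry over. Pictures are saved under pics/ and viewed, on a budget of 10 in all, crops included, one or two more only if the job needs it, and the job is handed in when it is done.

```bash
mkdir -p pics && ls
cat > h.py <<'E'
import numpy as np, cv2
from plant import robot, viewer
def cap(n,f):
    c=viewer.capture(n); cv2.imwrite(f'pics/{f}.png',c['color'])
    import pickle; pickle.dump(c,open(f'pics/{f}.pkl','wb')); return c
def load(f):
    import pickle; return pickle.load(open(f'pics/{f}.pkl','rb'))
def ray(c,u,v):
    x,y=(u-c['cx'])/c['fx'],(v-c['cy'])/c['fy']; r=np.hypot(x,y); s=r
    for _ in range(30): s=r/(1+c['k1']*s*s)
    k=s/r if r>0 else 1
    R=np.array(c['R']); return -R.T@np.array(c['t']), R.T@np.array([x*k,y*k,1])
def at(c,u,v,z):
    o,d=ray(c,u,v); return o+d*(z-o[2])/d[2]
E
python3 - <<'E'
from h import *
for n in('top','scene'):
    c=cap(n,n+'0'); print(n,c['R'],c['t'],c['k1'],c['fx'])
s=robot.read_state(); print(s)
E
```

```text
pics
top [[ 0.01477324 -0.99987628  0.00540197]
 [-0.97918693 -0.01556084 -0.20236307]
 [ 0.20242209 -0.00229998 -0.97929567]] [ 25.59573635 542.07872597 906.4569856 ] 0.0251178639953095 471.13928541680974
scene [[ 0.69149424  0.72236919  0.00429677]
 [ 0.4200067  -0.39720151 -0.81598121]
 [-0.587733    0.56605098 -0.57806246]] [-399.29367272 -120.10005938 1249.55702487] -0.01660193514169504 435.381019366324
{'time': 0.1, 'joint_pos': array([ 1.13696629e+00,  1.26344308e-01, -4.04860693e-02,  1.40540309e+00,
        2.71622355e-05,  1.57080407e+00]), 'qvel': array([ 0.00104692, -0.00190417,  0.00340201,  0.00100271, -0.0011488 ,
       -0.00094113]), 'joint_torque': array([-9.47060216e-04, -4.36906135e+01,  3.53605485e+01,  1.37496932e-02,
       -2.36060055e-05, -1.69215287e-06]), 'eef_pos': array([220.52508175, 476.04289901, 230.60300866]), 'ee_rot': array([ 2.15221699e-01,  9.76564951e-01, -6.98808200e-04, -1.67909185e-04]), 'ft_force': array([ 0.18709791,  0.66684234, -0.62175537]), 'ft_torque': array([-0.02842336,  0.02353853,  0.05818867]), 'gripper_width': 85.33191582112059}
```

View pics/top0.png

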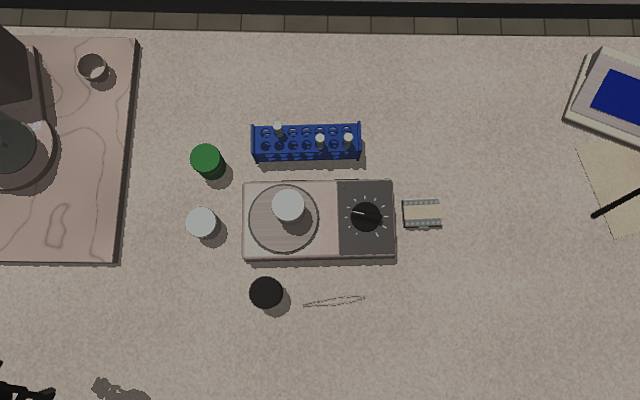

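View pics/scene0.png

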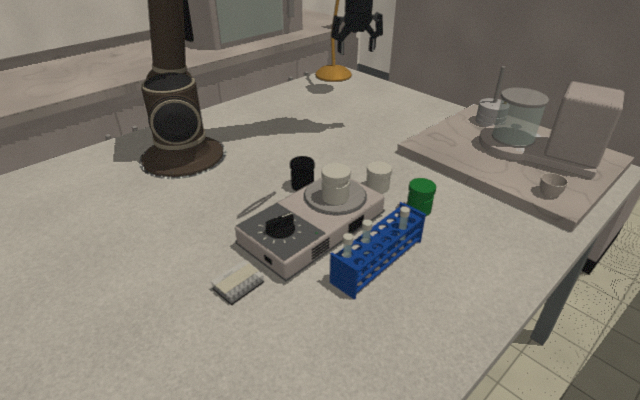

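The top view shows the stirrer at px (243–396, 180–262), the knob at about (366,216) and the raised lid at about (288,204). Next I'll enlarge the stirrer.

Run:
```python
from h import *
c=load('top0'); im=c['color'][170:270,235:405]
cv2.imwrite('pics/crop1.png',cv2.resize(im,None,fx=4.7,fy=4.7,interpolation=cv2.INTER_CUBIC))
print('knob',at(c,366,216,66),'lid',at(c,288,204,142),'plate',at(c,283.5,218,68))
for p in [(243,181),(392,180),(396,255),(244,258)]: print(at(c,*p,60))
```

```text
knob [505.36214505 -53.11483198  66.        ] lid [512.64876302  98.30025665 142.        ] plate [498.39130127 111.80615683  68.        ]
[574.96171501 197.56472569  60.        ]
[ 581.98527929 -107.22791755   60.        ]
[ 428.98162379 -112.82192121   60.        ]
[418.50763539 187.8646834   60.        ]
```

View pics/crop1.png

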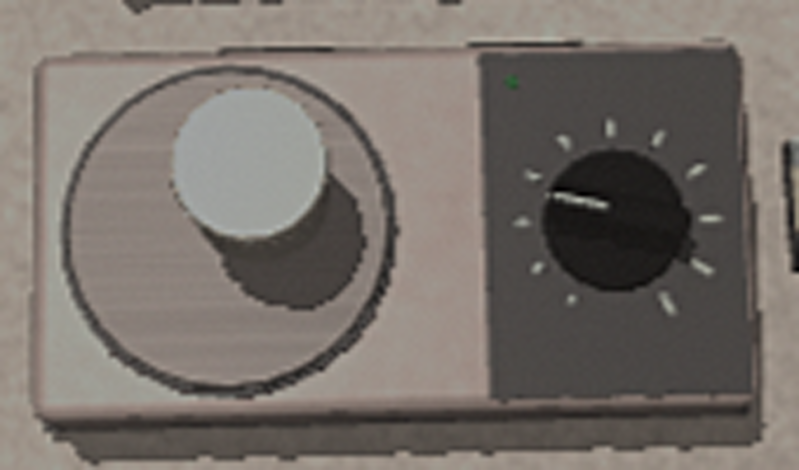

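The line on the wing points left (crop px (555,195)→(607,207)). The off tick is bottom-left, so about 75° anticlockwise remain.

```bash
cat >> h.py <<'E'
from scipy.spatial.transform import Rotation as Ro
def plan(tgt,heading_y=None):
    s=robot.read_state(); R=Ro.from_quat(s['ee_rot']); M=R.as_matrix()
    print('t',s['time'],'pos',s['eef_pos'].round(1),'w',round(s['gripper_width'],1),'F',s['ft_force'].round(1),'T',s['ft_torque'].round(2),'q',s['joint_pos'].round(2))
    print('ax',M.round(3).tolist())
    h=np.degrees(np.arctan2(M[1,1],M[0,1])); print('heading y',h.round(1))
    print('shift tool',(M.T@(np.array(tgt)-s['eef_pos'])).round(1))
    if heading_y is not None:
        a=np.radians(heading_y); G=np.array([[-np.sin(a),np.cos(a),0],[np.cos(a),np.sin(a),0],[0,0,-1]]).T
        G=np.array([[np.cos(a+np.pi/2),np.cos(a),0],[np.sin(a+np.pi/2),np.sin(a),0],[0,0,-1]])
        print('rotvec',np.degrees((R.inv()*Ro.from_matrix(G)).as_rotvec()).round(1))
E
python3 - <<'E'
from h import *
c=load('top0'); a=at(c,353.1,211.5,90); b=at(c,364.1,214,90); print(a,b,np.degrees(np.arctan2(*(a-b)[[1,0]])))
k=at(c,366.2,217,66); print(k)
t=at(c,235+572/4.7,170+300/4.7,60)-k; m=at(c,235+668/4.7,170+300/4.7,60)-k
print('off',np.degrees(np.arctan2(t[1],t[0])),'max',np.degrees(np.arctan2(m[1],m[0])))
plan([k[0],k[1],200],-13)
E
```

```text
[509.8001193  -25.61934858  90.        ] [505.18068473 -47.11880452  90.        ] 77.87363047598453
[503.33856835 -53.50736444  66.        ]
off 150.93512228809328 max -145.7562000024437
t 0.1 pos [220.5 476.  230.6] w 85.3 F [ 0.2  0.7 -0.6] T [-0.03  0.02  0.06] q [ 1.14  0.13 -0.04  1.41  0.    1.57]
ax [[-0.907, 0.42, -0.001], [0.42, 0.907, -0.001], [0.0, -0.001, -1.0]]
heading y 65.1
shift tool [-479.2 -361.6   31.1]
rotvec [-0.1  0.1 78.1]
```

```bash
python3 -m jog '{"fingers":[85,85,85,85,85,85,85,85],"linear":[[-45,-34,3],[-90,-68,6],[-135,-102,9],[-180,-136,12],[-225,-170,15],[-270,-203,18],[-315,-237,20],[-360,-271,23]],"rotation":[[0,0,9],[0,0,18],[0,0,27],[0,0,36],[0,0,45],[0,0,54],[0,0,63],[0,0,72]]}'
python3 - <<'E'
from h import *
plan([503.5,-53.5,200],-12)
E
```

```text
time: 1.1
eef_pos: [433.7, 77.0, 207.8]
ee_rot: [0.75, 0.662, -0.001, 0.0]
ft_force: [0.9, 1.1, -0.3]
gripper_width: 85.3
t 1.1 pos [433.7  77.  207.8] w 85.3 F [ 0.9  1.1 -0.3] T [ 0.06  0.01 -0.01] q [ 0.18 -0.03 -0.26  1.35 -0.    1.87]
ax [[0.125, 0.992, -0.001], [0.992, -0.125, -0.001], [-0.001, -0.0, -1.0]]
heading y -7.2
shift tool [-120.8   85.5    7.9]
rotvec [-0.   0.1  4.8]
```

```bash
python3 -m jog '{"fingers":[85,85,85,85,85,85,85,85],"linear":[[-40,28,0],[-80,57,0],[-121,85.5,0],[-121,85.5,0],[-121,85.5,0],[-121,85.5,0],[-121,85.5,0],[-121,85.5,0]],"rotation":[[0,0,2],[0,0,5],[0,0,5],[0,0,5],[0,0,5],[0,0,5],[0,0,5],[0,0,5]]}'
python3 - <<'E'
from h import *
c=cap('wrist','w1')
cv2.imwrite('pics/w1b.png',cv2.resize(c['color'],(800,500)))
plan([503.5,-53.5,75],-12)
E
```

```text
time: 2.1
eef_pos: [503.3, -53.0, 208.2]
ee_rot: [0.778, 0.629, -0.0, 0.0]
ft_force: [-0.6, -0.1, 1.5]
gripper_width: 85.1
t 2.15 pos [503.4 -53.2 208.1] w 85.3 F [-0.  -0.1  0.8] T [ 0.04  0.03 -0.01] q [-0.1   0.09 -0.13  1.35 -0.    1.68]
ax [[0.21, 0.978, -0.0], [0.978, -0.21, -0.001], [-0.001, 0.0, -1.0]]
heading y -12.1
shift tool [-1.000e-01  2.000e-01  1.331e+02]
rotvec [ 0.   0.1 -0.1]
```

View pics/w1b.png

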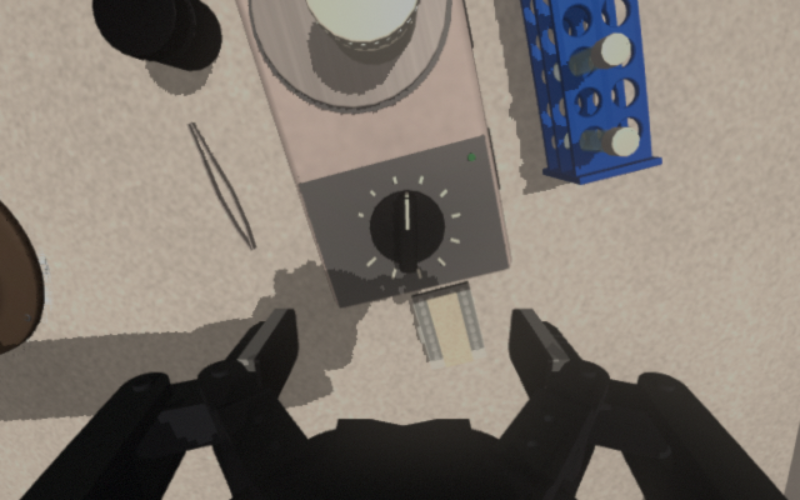

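The knob skirt is centred at (407,228) in the enlarged picture, and the line runs vertically from (407,195) to (407,228), so the wing is square to the jaws.

Run:
```python
from h import *
c=load('w1'); f=lambda u,v,z:at(c,u*.64/.8/1.0,v*.8,z)
print('skirt',f(407,228,66),'line',f(407,195,90),f(407,228,90),'wing far',f(407,271,90))
print('skirt L/R',f(370,228,66),f(445,228,66))
```

```text
skirt [506.5453776  -50.15804616  66.        ] line [512.55935894 -20.51305088  90.        ] [507.54204584 -44.29053516  90.        ] wing far [500.59781269 -77.21715365  90.        ]
skirt L/R [477.53726101 -43.94316445  66.        ] [536.3470863  -56.52708382  66.        ]
```

```bash
python3 -m jog '{"fingers":[50,50,50,50,50,50,0,0],"linear":[[3,2,30],[3,2,70],[3,2,105],[3,2,125],[3,2,135],[3,2,135],[3,2,135],[3,2,135]],"rotation":[[0,0,0],[0,0,0],[0,0,0],[0,0,0],[0,0,0],[0,0,0],[0,0,0],[0,0,0]]}' && python3 -m jog '{"fingers":[0,0,0,0,0,0,0,0],"linear":[[0,0,0],[0,0,0],[0,0,0],[0,0,0],[0,0,0],[0,0,0],[0,0,0],[0,0,0]],"rotation":[[0,0,0],[0,0,0],[0,0,0],[0,0,0],[0,0,0],[0,0,0],[0,0,0],[0,0,0]]}'
python3 - <<'E'
from h import *
plan([506,-50.5,73],-12)
E
```

```text
time: 3.15
eef_pos: [506.6, -50.9, 74.1]
ee_rot: [0.778, 0.629, 0.0, 0.001]
ft_force: [4.7, -0.2, 2.6]
gripper_width: 14.5
time: 4.15
eef_pos: [506.9, -50.9, 74.3]
ee_rot: [0.778, 0.629, 0.0, 0.001]
ft_force: [1.2, -1.0, 3.6]
gripper_width: 12.1
t 4.15 pos [506.9 -50.9  74.3] w 12.1 F [ 1.2 -1.   3.6] T [-0.07 -0.18 -0.15] q [-0.1   0.14 -0.37  1.06 -0.    1.68]
ax [[0.21, 0.978, 0.002], [0.978, -0.21, -0.002], [-0.001, 0.003, -1.0]]
heading y -12.1
shift tool [ 0.3 -1.   1.3]
rotvec [ 0.1  0.1 -0.1]
```

```bash
python3 -m jog '{"fingers":[0,0,0,0,0,0,0,0],"linear":[[0,0,0],[0,0,0],[0,0,0],[0,0,0],[0,0,0],[0,0,0],[0,0,0],[0,0,0]],"rotation":[[0,0,-9],[0,0,-18],[0,0,-27],[0,0,-36],[0,0,-45],[0,0,-54],[0,0,-63],[0,0,-68]]}'
python3 - <<'E'
from h import *
plan([506,-50.5,73],-12)
E
```

```text
time: 5.15
eef_pos: [506.5, -51.1, 74.4]
ee_rot: [0.292, 0.957, -0.001, 0.001]
ft_force: [-0.5, -1.2, 2.8]
gripper_width: 12.7
t 5.15 pos [506.5 -51.1  74.4] w 12.7 F [-0.5 -1.2  2.8] T [-0.2   0.14 -0.08] q [-0.1   0.14 -0.37  1.06 -0.    0.49]
ax [[-0.83, 0.558, 0.002], [0.558, 0.83, -0.002], [-0.002, -0.001, -1.0]]
heading y 56.1
shift tool [0.7 0.2 1.3]
rotvec [ 0.   0.1 68.1]
```

Smooth turn so far, with torque −0.08 N·m. I'll creep on until it meets the stop.

```bash
python3 -m jog '{"fingers":[0,0,0,0,0,0,0,0],"linear":[[0,0,0],[0,0,0],[0,0,0],[0,0,0],[0,0,0],[0,0,0],[0,0,0],[0,0,0]],"rotation":[[0,0,-1],[0,0,-2],[0,0,-3],[0,0,-4],[0,0,-5],[0,0,-6],[0,0,-7],[0,0,-8]]}'
python3 - <<'E'
from h import *
plan([506,-50.5,73],-12)
E
```

```text
time: 6.15
eef_pos: [506.5, -51.1, 74.3]
ee_rot: [0.225, 0.974, -0.001, 0.001]
ft_force: [-0.1, -1.0, 2.0]
gripper_width: 12.3
t 6.15 pos [506.5 -51.1  74.3] w 12.3 F [-0.1 -1.   2. ] T [-0.03  0.03 -1.42] q [-0.1   0.14 -0.37  1.06 -0.    0.35]
ax [[-0.899, 0.438, 0.002], [0.438, 0.899, -0.002], [-0.002, -0.001, -1.0]]
heading y 64.1
shift tool [0.7 0.3 1.3]
rotvec [ 0.   0.1 76.1]
```

Torque rose to 1.4 N·m at heading 154°, and the off tick is at about 151–153°, so this is the hard stop. I'll release, rise, and look.

```bash
python3 -m jog '{"fingers":[45,45,45,45,45,45,45,45],"linear":[[0,0,0],[0,0,0],[0,0,0],[0,0,-20],[0,0,-60],[0,0,-110],[0,0,-150],[0,0,-150]],"rotation":[[0,0,0],[0,0,0],[0,0,0],[0,0,0],[0,0,0],[0,0,0],[0,0,0],[0,0,0]]}'
python3 - <<'E'
from h import *
c=cap('wrist','w2')
cv2.imwrite('pics/w2b.png',cv2.resize(c['color'],(800,500)))
plan([512,98,190],None)
E
```

```text
time: 7.15
eef_pos: [507.9, -51.0, 227.7]
ee_rot: [0.224, 0.974, -0.0, 0.004]
ft_force: [-0.4, -1.0, -0.1]
gripper_width: 44.7
t 7.2 pos [507.  -50.9 225.5] w 45.1 F [-0.3  1.  -0.2] T [ 0.06 -0.   -0.02] q [-0.1   0.09 -0.09  1.38 -0.    0.35]
ax [[-0.899, 0.437, 0.004], [0.437, 0.899, -0.002], [-0.005, 0.0, -1.0]]
heading y 64.1
shift tool [ 60.8 136.1  35.3]
```

View pics/w2b.png

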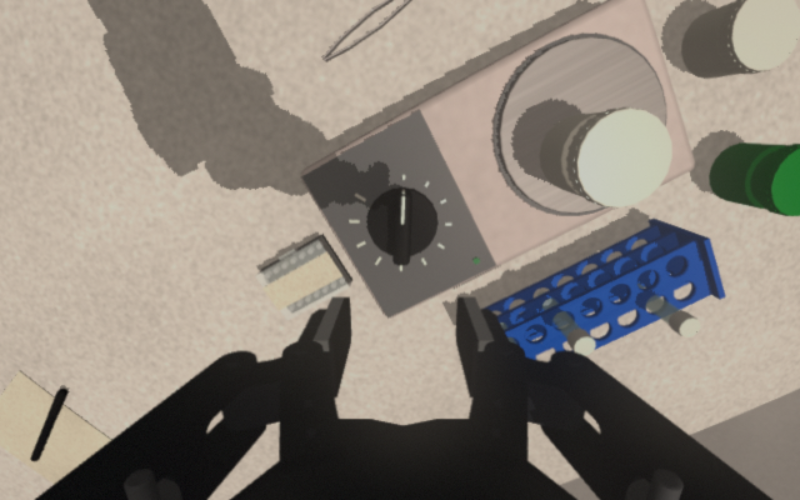

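The white line (403,195→222) points at the tick at (403,178). I'll compute its heading and the lid position.

Run:
```python
from h import *
c=load('w2'); f=lambda u,v,z:at(c,u*.8,v*.8,z)
a,b=f(403.5,194,90),f(402.5,222,90); d=a-b; print('line',np.degrees(np.arctan2(d[1],d[0])))
b=f(402,221,66); k=f(403,178,60)-b; print('skirt',b,'tick',np.degrees(np.arctan2(k[1],k[0])))
print('lid',f(624,158,142), f(578,158,142),f(671,158,142))
im=c['color'][125:230,280:380]; im=cv2.convertScaleAbs(im,alpha=1.6,beta=20)
cv2.imwrite('pics/w2c.png',cv2.resize(im,None,fx=5,fy=5,interpolation=cv2.INTER_CUBIC))
```

```text
line 152.04933391730106
skirt [504.35076856 -49.43625674  66.        ] tick 152.68069049175608
lid [512.33200516  99.8155126  142.        ] [499.87797812  73.34350786 142.        ] [525.27606054 127.57879472 142.        ]
```

View pics/w2c.png

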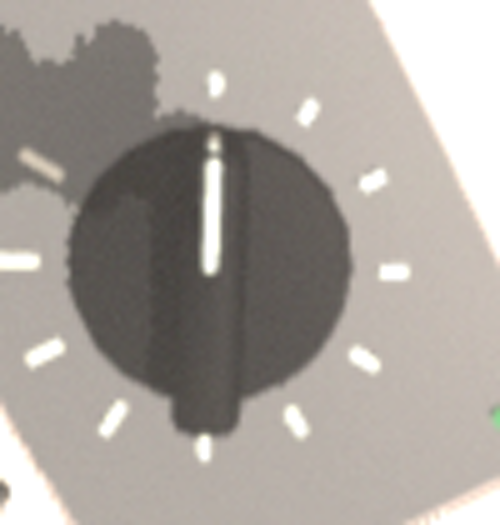

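The line sits on the off tick (152.0° against 152.7°), the last before the scale's gap. Next I'll go over the lid with the fingers shut.

```bash
python3 -m jog '{"fingers":[0,0,0,0,0,0,0,0],"linear":[[15,34,0],[30,68,5],[45,103,15],[60.5,137,30],[60.5,137,50],[60.5,137,65],[60.5,137,65],[60.5,137,65]],"rotation":[[0,0,0],[0,0,0],[0,0,0],[0,0,0],[0,0,0],[0,0,0],[0,0,0],[0,0,0]]}'
python3 - <<'E'
from h import *
plan([512.4,99,130],None)
E
```

```text
time: 8.2
eef_pos: [513.0, 98.2, 160.5]
ee_rot: [0.225, 0.974, -0.0, 0.002]
ft_force: [-0.9, -0.7, 0.1]
gripper_width: -0.5
t 8.2 pos [513.   98.2 160.5] w -0.5 F [-0.9 -0.7  0.1] T [-0.02  0.02 -0.03] q [ 0.19  0.13 -0.19  1.25 -0.    0.64]
ax [[-0.899, 0.438, 0.005], [0.438, 0.899, -0.002], [-0.005, 0.0, -1.0]]
heading y 64.0
shift tool [ 1.   0.4 30.5]
```

```bash
python3 -m jog '{"fingers":[0,0,0,0,0,0,0,0],"linear":[[0,0,8],[0,0,14],[0,0,18],[0,0,20],[0,0,22],[0,0,24],[0,0,26],[0,0,28]],"rotation":[[0,0,0],[0,0,0],[0,0,0],[0,0,0],[0,0,0],[0,0,0],[0,0,0],[0,0,0]]}'
```

```text
time: 9.2
eef_pos: [513.0, 98.1, 133.5]
ee_rot: [0.225, 0.974, -0.0, 0.003]
ft_force: [-3.6, -0.6, 7.4]
gripper_width: -0.2
```

Sliding at 7.4 N, as expected. I'll continue slowly to the hard stop.

```bash
python3 -m jog '{"fingers":[0,0,0,0,0,0,0,0],"linear":[[0,0,1],[0,0,1.5],[0,0,2],[0,0,2.5],[0,0,3],[0,0,3.5],[0,0,4],[0,0,4]],"rotation":[[0,0,0],[0,0,0],[0,0,0],[0,0,0],[0,0,0],[0,0,0],[0,0,0],[0,0,0]]}'
```

```text
time: 10.2
eef_pos: [513.0, 98.1, 130.4]
ee_rot: [0.225, 0.974, -0.0, 0.003]
ft_force: [-3.4, -0.7, 6.1]
gripper_width: -0.2
```

```bash
python3 -m jog '{"fingers":[0,0,0,0,0,0,0,0],"linear":[[0,0,0.5],[0,0,1],[0,0,1.5],[0,0,2],[0,0,2],[0,0,2.5],[0,0,2.5],[0,0,2.5]],"rotation":[[0,0,0],[0,0,0],[0,0,0],[0,0,0],[0,0,0],[0,0,0],[0,0,0],[0,0,0]]}'
```

```text
time: 11.2
eef_pos: [513.0, 98.1, 130.0]
ee_rot: [0.225, 0.974, 0.0, 0.004]
ft_force: [-6.6, -1.0, 15.3]
gripper_width: -0.1
```

Now it is hard against the stop at z = 130.0 (the home height) with 15 N. One more small push for certainty, then retreat and look.

```bash
python3 -m jog '{"fingers":[0,0,0,0,0,0,0,0],"linear":[[0,0,2],[0,0,2.5],[0,0,3],[0,0,3.5],[0,0,3.5],[0,0,3.5],[0,0,3.5],[0,0,3.5]],"rotation":[[0,0,0],[0,0,0],[0,0,0],[0,0,0],[0,0,0],[0,0,0],[0,0,0],[0,0,0]]}' && python3 -m jog '{"fingers":[0,0,0,0,0,0,0,0],"linear":[[0,0,-5],[0,0,-20],[0,0,-50],[0,0,-90],[0,0,-120],[0,0,-150],[0,0,-150],[0,0,-150]],"rotation":[[0,0,0],[0,0,0],[0,0,0],[0,0,0],[0,0,0],[0,0,0],[0,0,0],[0,0,0]]}'
python3 - <<'E'
from h import *
w=cap('wrist','w3')['color'];s=cap('scene','s3')['color']
a=cv2.resize(w,(640,400))[:300]
b=cv2.resize(s[140:310,200:450],(640,int(170*2.56)))[:300]
cv2.imwrite('pics/f.png',np.vstack([a,b]))
E
```

```text
time: 12.2
eef_pos: [513.1, 98.1, 129.9]
ee_rot: [0.225, 0.974, 0.001, 0.005]
ft_force: [-10.8, -1.4, 24.2]
gripper_width: -0.1
time: 13.2
eef_pos: [511.5, 98.3, 279.2]
ee_rot: [0.225, 0.974, 0.001, 0.005]
ft_force: [-0.0, 0.9, -0.0]
gripper_width: -0.1
```

View pics/f.png

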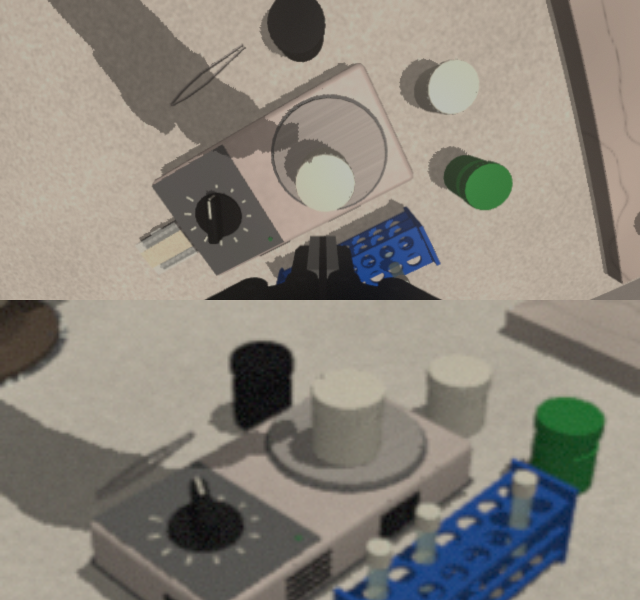

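The lid is home with no neck showing (jar at about (347,420) in the lower view) and the jar stands on the plate. The knob is still at off and the bystanders look unmoved.

```bash
python3 -c "
from plant import robot
print(robot.finish_job())"
```

```text
the job is handed in; nothing more can be done
None
```

The job is done in the order asked, and I handed it in at about 13 s of the 45 s allowed.

- **Knob:** I gripped the wing and turned it about 76° anticlockwise until the torque rose from about 0.08 to 1.4 N·m at the off stop. After release, the white line read 152.0° and the off tick 152.7°, which agrees within measurement error.
- **Lid:** I then pressed it down with the fingers shut. It slid at about 6–7 N and stopped hard at 129.9–130.0 mm, the expected home height. The push reached 24 N, inside the limits.
- **Last pictures:** The lid is home with no neck showing, and the jar is standing on the plate. The knob is still at off, and the arm is clear of everything. By eye, the other jar, rack, box and tweezers look unmoved. I did not measure their positions again.

No check failed. The top and wrist cameras disagreed by about 3–4 mm on the knob's centre. I gripped at the wrist camera's estimate, and the grip and turn went smoothly.

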